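# Hang the flat grater on the slanted peg

## Robot

A 6-joint arm with a two-finger parallel gripper is mounted at the origin on the work surface. World frame = base frame: x ahead of the robot, y to its left, z up, the work surface at z = 0. Lengths are in m, angles in rad, forces in N, time in s.
With the tool pointing down it reaches from about 0.35 to 0.975 m from the base axis. Payload 4.9 kg.
Tool frame: the origin (TCP) lies at the very end of the fingers, on their centre line; the grasp point (between the pads) lies 19 mm behind it; z points along the fingers, x is the direction in which the jaws open and shut, and the axes are right-handed (so a half turn about z gives the same grasp; the last joint's range is limited). The gripper opens to 85 mm and grips with 20 to 120 N. Pads are 22 mm wide; open, the fingers measure 114 mm over their backs; the gripper's body (76 mm by 85 mm) begins 54 mm behind the grasp point. The pads swing forward as they close: fully open they stand 13 mm farther back than shut.
Start: joints at [-1.267, 0.053, 1.613, -0, 1.476, -0.119], TCP at [0.256, -0.57, 0.231] pointing down, gripper open.
Joint ranges: [-3.01, 3.01], [-1.01, 2.22], [0.06, 2.58], [-1.02, 4.17], [0.09, 2.62], [-3.14, 3.14]. Speed limits (rad/s): [2.57, 2.57, 3.14, 3.14, 3.14, 3.14].

## Interface

Orientations are given as a unit quaternion [w, x, y, z].
In Python, from plant import * gives the robot as it stands.
- The arm moves only by the shell command python3 -m inch 'ROWS'. ROWS is text: rows parted by semicolons, each of 7 numbers parted by spaces: the shift along the tool's x, y, z in m, then the turn, a rotation vector about the tool's x, y, z in rad, then the closure, from 0 (fully open) to 1 (shut). A call has 1 to 10 rows; each row shifts and turns the commanded pose from where the row before left it, along the tool's axes as they then stand; what a row does not reach is not made up. A row lasts 1/12 s, in which the tool goes at most 41.7 mm and 7.16 degrees, less where a joint would pass 70% of its speed; a pose out of reach is approached as far as the arm can. A call with a gripper value outside its range is refused whole. The fingers move at their own pace and stop on an object; the grip force is fixed at half the most. Time passes only in rows, so rows that do not move let the fingers close. It gives the time, the measured TCP pose, the force and the opening at its end, in the units of the state.
- state(): the state, without advancing time (a new reading comes with each control period).
- grab_frame(name): name is "side" or "top" or "wrist"; returns the picture (384x512x3 uint8, blue, green, red); there is no depth.
- camera_info(name): a dict with "vertical_fov" (degrees; the focal length in pixels is half the picture's height over the tangent of half this angle, whatever the lens; pixels are square), "cx", "cy" (the principal point, pixels), "origin" and "rotation" of the camera in the world. Camera axes: x right, y down, z forward; pixel columns grow to the right and rows downward; lengths in m; the calibration is good to about 2 mm. The wrist camera is an equidistant fisheye: a pixel r from the principal point sees the ray r / f radians off the axis. A picture is of the moment at which its call begins: read the wrist's pose just before it. camera_info takes no time and is no camera call; for the wrist camera it gives the pose at the moment of the call.
- job_done(): hands the job in, once; it reports no verdict.
The state is a dict: "time": time; "joint_pos": joint angles; "joint_vel": joint speeds; "joint_efforts": joint torques, N m; "tool_pos": TCP position; "tool_rot": TCP orientation; "contact_force": force on the tool from outside, world axes, zero at the start; "ft_torque": the same for the moment, N m; "gripper_width": opening from 0.0 (shut) to 1.0 (fully open).
Only numpy, scipy, OpenCV 4.12 (cv2) and the standard library are available. Lean on these libraries where they do the work, as an engineer would, in place of code of your own. Each camera call takes 0.05 s, during which the arm holds its last target.

## Task

Put the flat steel grater away: slide it along the top of the chopping block until its plain end (the end without the hole) sticks well out over the block's edge while it still lies flat on the block, then grip it there and pick it up. Hang it by the hole at its other end on the stand's slanted peg, threading it on along the peg, and leave it hanging freely and still. Do not let the grater fall to the counter, and leave the two jars and the mug standing where they are.

Things in the scene. Friction and masses are not known exactly. Their poses are not given: they have to be found in the camera images.
- grater: thin flat hand grater of bare steel, a rectangle 170 mm long, 56 mm wide, 3 mm thick (all sizes here in mm), about 80 to 170 g, lying flat on the block, too thin to grip there; it slides easily and can be dragged by pressing lightly (5 to 10 N) on it with closed fingertips. Origin: centre of its underside; +x runs along its length to the end with the hole (at the start away from the robot, within about 30 degrees), z is its normal, up at the start
- grater_hole (a point): centre of the grater's round hanging hole (30 dia, through the plate), 57 from the grater's origin along its +x, 28 from the end; mid thickness
- grater_end (a point): middle of the grater's plain end edge, 85 from its origin along its -x; mid thickness. At the start 40 to 75 inside the block's front edge. Pushed out by more than about 80 the grater tips off the block. Where it overhangs it can be pinched across its long sides (56 wide), fingers closing along its y
- block: thick wooden chopping block, fixed, 260 x 260 x 60 high, on the left or the right of the counter. Origin: centre of its underside; +x points roughly away from the robot, z up; its edges lie 130 from the origin along its x and y, its top 60 above the counter
- block_front (a point): middle of the upper front edge of the block, the edge towards the robot (-x of the block)
- stand: hanging stand, fixed, on the other side of the counter: wooden base 140 x 160 x 18, a dark square steel post (20 x 20, 250 high) and one slanted round steel peg (10 dia, 90 long) on the post's front. Origin: centre of the base's underside; -x is the way the peg leans (roughly towards the robot), z up. The peg starts at the post's front face 195 above the counter and rises outwards at 45 degrees
- peg_root (a point): where the peg's axis meets the front face of the post, 195 above the counter
- peg_tip (a point): free upper end of the peg's axis (the rounded end stands 5 beyond it), 259 above the counter; peg_root to peg_tip is the peg's axis. A grater threaded on slides down to the post and hangs with its plain end down, about 45 above the counter
- spice_jar: small amber spice jar, 40 dia x 60 high, standing near a far corner of the chopping block; bystander. Origin: centre of its underside
- mug: white mug, 76 dia x 90 high, far side of the counter; bystander. Origin: centre of its underside
- salt_jar: glass jar with a white lid, 52 dia x 85 high, standing on the counter between the block and the stand; bystander. Origin: centre of its underside
Mind the look-alikes: they are no part of the job. Of the things that look like the grater, the largest one is meant.

How it is judged:
On the way, in this order (a step that is already met when the one before it is completed fails the run):
1. the grater lies flat on the block with its plain end at least 20 mm out over an edge ((x of grater_end in the frame of block below -0.15 m or x of grater_end in the frame of block above 0.15 m or y of grater_end in the frame of block below -0.15 m or y of grater_end in the frame of block above 0.15 m) and height (world z) of grater_end between 0.055 and 0.068 m and angle between grater's own z axis and vertical below 0.1 rad and contact force between grater and block above 0.2 N), for 0.2 s.
2. the grater is gripped and lifted clear of the block (contact force between grater and the fingers above 1 N and contact force between grater and block below 0.05 N and height (world z) of grater_hole above 0.1 m), for 0.1 s.
At the end, for the whole second after the job is handed in: The grater hangs by its hole on the peg: hole centre within 18 mm sideways of the peg, between the post and the peg's tip and 170 to 260 mm above the counter, plain end down (length within about 35 degrees of vertical), carried by the stand alone, released and still (x of grater_hole in the frame of stand between -0.04 and 0.045 m and y of grater_hole in the frame of stand between -0.018 and 0.018 m and z of grater_hole in the frame of stand between 0.17 and 0.26 m and angle between grater's own x axis and vertical below 0.6 rad and contact force between grater and stand above 0.3 N and contact force between grater and the fingers below 0.05 N and contact force between grater and block below 0.05 N and linear speed of grater below 0.03 m/s and angular speed of grater below 0.4 rad/s); the robot touches nothing.
It fails at once if the grater falls to the counter (height (world z) of grater below 0.035 m).
It fails at once if a jar or the mug is moved by more than 30 mm (distance of any of spice_jar, mug, salt_jar from where it was at the start of the episode above 0.03 m).
It fails at once if a jar or the mug is tipped (angle between any of spice_jar, mug, salt_jar's own z axis and vertical above 0.5 rad).
It also fails if it takes over 64 s, if anything falls off the work surface, if the arm or the gripper's body presses on something with over 40 N, if the wrist force passes 120 N, or if a joint passes its speed limit or range.

## Working session

There is one attempt and no reset: what is moved stays moved. The work goes in short steps, Python scripts to look and compute and a shell command to move; the robot and the scene stay as the last step left them, time stands still between calls to the robot, and variables do not carry over. Pictures are saved under pics/ and viewed, and the job is handed in when it is done.

```bash
ls; mkdir -p pics
python3 - <<'E'
from plant import *
import cv2
print(state())
for n in ["side","top","wrist"]:
    i=camera_info(n); print(n,i)
    cv2.imwrite(f"pics/a_{n}.png",grab_frame(n))
E
```

```text
pics
{'time': 0.0, 'joint_pos': array([-1.26699449e+00,  5.33669279e-02,  1.61430622e+00, -6.59397565e-06,
        1.47598772e+00, -1.18986610e-01]), 'joint_vel': array([ 3.35397813e-04, -5.27819001e-05,  1.25921903e-04,  1.07804771e-03,
       -1.53000598e-03,  2.23164660e-03]), 'joint_efforts': array([ 1.23865277e-03, -3.93678403e+01, -3.70176852e+01, -4.15411603e-05,
        7.00151242e-03,  3.76019941e-06]), 'tool_pos': array([ 0.25625857, -0.56936406,  0.23004947]), 'tool_rot': array([-6.58106184e-04,  8.39733300e-01, -5.42998081e-01, -7.97676989e-04]), 'contact_force': array([ 0.52450609, -0.20162211,  0.26107725]), 'ft_torque': array([ 0.02021079, -0.0203822 , -0.01508662]), 'gripper_width': 0.9999973734965465}
side {'vertical_fov': 50.51383626772777, 'cx': 252.31694030044514, 'cy': 193.45131117922176, 'origin': array([0.07508871, 0.89436873, 0.90567556]), 'rotation': array([ 0.12524462, -0.24257697,  0.8629557 , -0.42517956])}
top {'vertical_fov': 47.89158354755703, 'cx': 261.73511636347246, 'cy': 192.17202795167154, 'origin': array([0.38018175, 0.0616995 , 1.54084021]), 'rotation': array([-0.04576584,  0.71454894, -0.69615785,  0.05186075])}
wrist {'vertical_fov': 65.70646984690485, 'cx': 256.4916622751398, 'cy': 192.97689533141124, 'origin': array([ 0.3227792 , -0.54059142,  0.37250044]), 'rotation': array([ 0.12022711,  0.83099572, -0.53730704, -0.07932652])}
```

View pics/a_top.png

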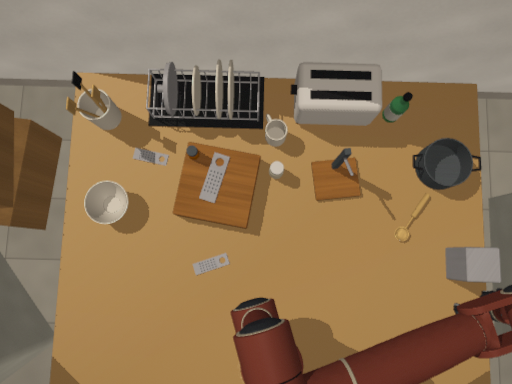

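View pics/a_side.png

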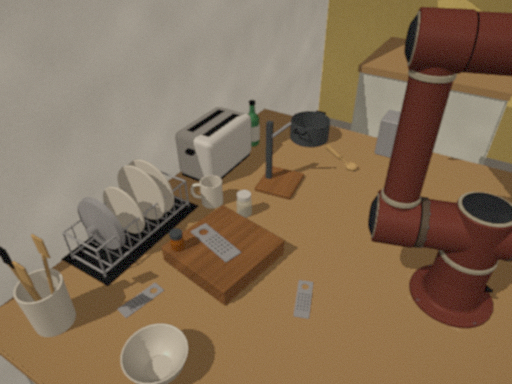

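View pics/a_wrist.png

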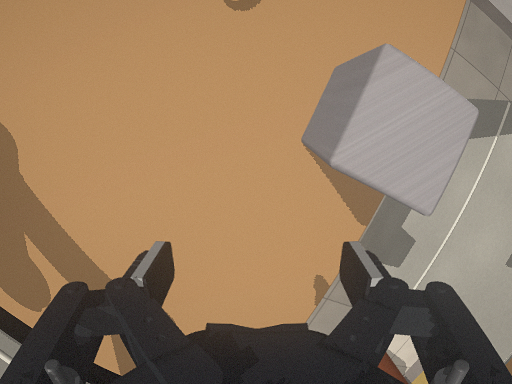

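```bash
cat > h.py <<'E'
import numpy as np, cv2
from plant import *
from scipy.spatial.transform import Rotation as R
def rot(q): return R.from_quat([q[1],q[2],q[3],q[0]])
def ray(n,uv,ci=None):
    c=ci or camera_info(n); f=192/np.tan(np.radians(c["vertical_fov"]/2))
    d=np.array([uv[0]-c["cx"],uv[1]-c["cy"]],float)/f
    if n=="wrist":
        r=np.hypot(*d); s=np.sin(r)/r if r>1e-9 else 1
        v=np.array([d[0]*s,d[1]*s,np.cos(r)])
    else: v=np.array([d[0],d[1],1.])
    return np.array(c["origin"]),rot(c["rotation"]).apply(v/np.linalg.norm(v))
def onz(n,uv,z,ci=None):
    o,v=ray(n,uv,ci); return o+v*(z-o[2])/v[2]
def tri(rays):
    A=np.zeros((3,3));b=np.zeros(3)
    for o,v in rays:
        P=np.eye(3)-np.outer(v,v);A+=P;b+=P@o
    p=np.linalg.solve(A,b)
    return p,[np.linalg.norm(np.cross(p-o,v)) for o,v in rays]
def proj(n,p,ci=None):
    c=ci or camera_info(n); f=192/np.tan(np.radians(c["vertical_fov"]/2))
    v=rot(c["rotation"]).inv().apply(np.array(p)-c["origin"])
    if n=="wrist":
        r=np.hypot(v[0],v[1]); t=np.arctan2(r,v[2]); return np.array([c["cx"],c["cy"]])+f*t*v[:2]/r
    return np.array([c["cx"],c["cy"]])+f*v[:2]/v[2]
E
python3 - <<'E'
import cv2
t=cv2.imread('pics/a_top.png');s=cv2.imread('pics/a_side.png')
def z(im,x0,x1,y0,y1,k,n): cv2.imwrite(n,cv2.resize(im[y0:y1,x0:x1],None,fx=k,fy=k,interpolation=cv2.INTER_CUBIC))
z(t,165,275,135,235,6,'pics/b_t1.png'); z(t,300,375,135,210,8,'pics/b_t2.png')
z(s,155,295,185,305,5,'pics/b_s1.png'); z(s,240,320,110,205,6,'pics/b_s2.png')
E
```

```text
(no output)
```

View pics/b_t1.png

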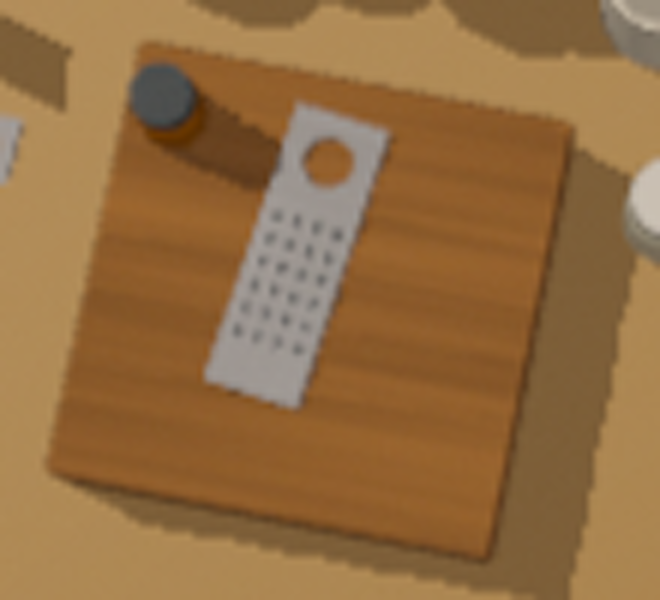

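View pics/b_t2.png

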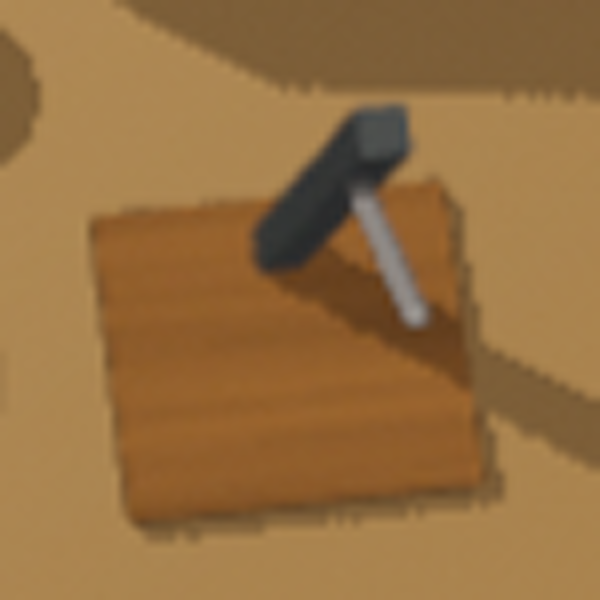

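View pics/b_s1.png

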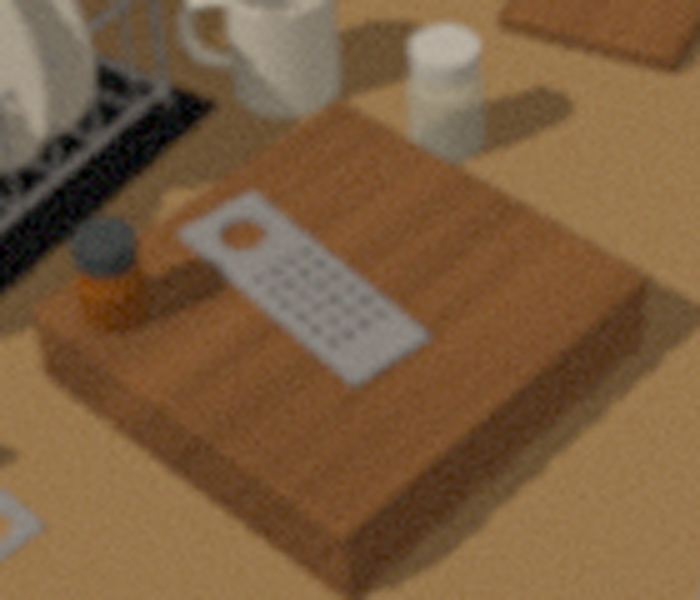

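View pics/b_s2.png

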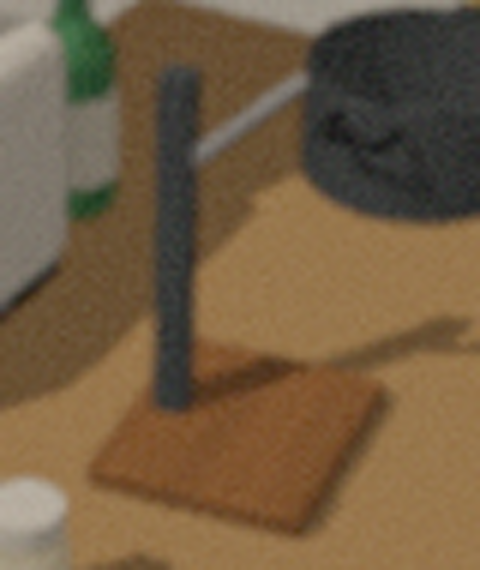

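```bash
cat > m.py <<'E'
from h import *
T=lambda p,x0,y0,k:(x0+(p[0]+.5)/k-.5,y0+(p[1]+.5)/k-.5)
def fit(pts):
    c=np.mean(pts,0);return c
for n,x0,y0,k,bl,gr,ho in [("top",165,135,6,[(145,43),(572,125),(490,558),(50,468)],[(297,103),(390,132),(300,410),(205,378)],(328,161)),
  ("side",155,185,5,[(37,318),(340,102),(645,280),(350,532)],[(180,235),(255,190),(430,335),(352,386)],(243,234))]:
    B=np.array([onz(n,T(p,x0,y0,k),.06) for p in bl]);G=np.array([onz(n,T(p,x0,y0,k),.063) for p in gr])
    H=onz(n,T(ho,x0,y0,k),.062)
    bx=(B[0]+B[1]-B[2]-B[3]);gx=(G[0]+G[1]-G[2]-G[3])
    print(n,"block c",B.mean(0).round(4),"yaw",np.degrees(np.arctan2(bx[1],bx[0])).round(2),"len",(np.linalg.norm(bx)/2).round(4))
    print("  grater c",G.mean(0).round(4),"yaw",np.degrees(np.arctan2(gx[1],gx[0])).round(2),(np.linalg.norm(gx)/2).round(4),"hole",H.round(4))
b=[(92,215),(445,182),(482,485),(135,520)]
S=np.array([onz("top",T(p,300,135,8),.018) for p in b]);sx=S[0]+S[1]-S[2]-S[3]
print("stand",S.mean(0).round(4),np.degrees(np.arctan2(sx[1],sx[0])),np.linalg.norm(sx)/2)
b=[(200,338),(382,385),(300,532),(92,475)]
S=np.array([onz("side",T(p,240,110,6),.018) for p in b]);print(S.round(3),S.mean(0))
for nm,t,s in [("root",(360,190),(197,158)),("tip",(417,318),(305,80)),("posttop",(382,130),(180,70))]:
    print(nm,tri([ray("top",T(t,300,135,8)),ray("side",T(s,240,110,6))]))
print("roottop@.195",onz("top",T((360,190),300,135,8),.195),"side",onz("side",T((197,158),240,110,6),.195))
print("tip@.262",onz("top",T((417,318),300,135,8),.262),onz("side",T((305,80),240,110,6),.262))
E
python3 m.py
```

```text
top block c [0.611  0.2072 0.06  ] yaw -9.27 len 0.2552
  grater c [0.6344 0.2172 0.063 ] yaw -15.71 0.1696 hole [0.6902 0.2023 0.062 ]
side block c [0.6086 0.2082 0.06  ] yaw -8.97 len 0.2521
  grater c [0.6344 0.2154 0.063 ] yaw -16.72 0.1685 hole [0.6905 0.1982 0.062 ]
stand [ 0.6495 -0.2119  0.018 ] 7.528135344499799 0.1386634304980007
[[ 0.717 -0.284  0.018]
 [ 0.591 -0.296  0.018]
 [ 0.565 -0.134  0.018]
 [ 0.699 -0.119  0.018]] [ 0.64311471 -0.20792779  0.018     ]
root (array([ 0.68170681, -0.20794596,  0.19900044]), [np.float64(0.0008055416278892658), np.float64(0.0008055416278894209)])
tip (array([ 0.61876863, -0.21664829,  0.26246468]), [np.float64(0.0008782068039057067), np.float64(0.0008782068039055913)])
posttop (array([ 0.69276306, -0.20532162,  0.25428697]), [np.float64(0.0009037418117791951), np.float64(0.0009037418117789504)])
roottop@.195 [ 0.68335482 -0.20843093  0.195     ] side [ 0.68432893 -0.21437503  0.195     ]
tip@.262 [ 0.61967206 -0.2164166   0.262     ] [ 0.61829552 -0.21767149  0.262     ]
```

Three look-alikes in the top view: (214,178) on the block, (151,157) and (211,264) on the counter. The one on the block is clearly the longest (measured 170 mm), as the description says, and the enlarged crop confirms it. The stand is on the right, and its peg runs from about (0.683,-0.209) to (0.620,-0.2165). I'll turn the tool to the grater's yaw with the fingers shut, then travel.

```bash
python3 -m inch '0 0 0 0 0 0.1175 1;0 0 0 0 0 0.1175 1;0 0 0 0 0 0.1175 1;0 0 0 0 0 0.1175 1;0 0 0 0 0 0.1175 1;0 0 0 0 0 0.1175 1;0 0 0 0 0 0 1'
cat > go.py <<'E'
import sys
from h import *
s=state();r=rot(s["tool_rot"]);t=np.array([float(a) for a in sys.argv[1:4]])
d=t-s["tool_pos"]
print("tcp",s["tool_pos"].round(4),"tool d",r.inv().apply(d).round(4),"t",round(s["time"],2),"F",s["contact_force"].round(1),"w",round(s["gripper_width"],3),"j",s["joint_pos"].round(2))
print(r.as_matrix().round(3))
E
python3 go.py .649 .212 .10
```

```text
time: 0.73
tool_pos: [0.2563, -0.5697, 0.2308]
tool_rot: [0.0, -0.6, 0.8, 0.0]
contact_force: [0.1, 0.0, -0.9]
gripper_width: 0.007
tcp [ 0.2563 -0.5697  0.2308] tool d [-0.8603 -0.1579  0.1313] t 0.73 F [ 0.1  0.  -0.9] w 0.007 j [-1.27  0.05  1.61 -0.    1.48  0.59]
[[-0.28  -0.96  -0.   ]
 [-0.96   0.28   0.001]
 [-0.001  0.    -1.   ]]
```

```bash
python3 -m inch '-.036 -.0066 0 0 0 0 1;-.036 -.0066 0 0 0 0 1;-.036 -.0066 0 0 0 0 1;-.036 -.0066 0 0 0 0 1;-.036 -.0066 0 0 0 0 1;-.036 -.0066 0 0 0 0 1;-.036 -.0066 0 0 0 0 1;-.036 -.0066 0 0 0 0 1;-.036 -.0066 0 0 0 0 1;-.036 -.0066 0 0 0 0 1'
python3 -m inch '-.036 -.0066 0 0 0 0 1;-.036 -.0066 0 0 0 0 1;-.036 -.0066 0 0 0 0 1;-.036 -.0066 0 0 0 0 1;-.036 -.0066 0 0 0 0 1;-.036 -.0066 0 0 0 0 1;-.036 -.0066 0 0 0 0 1;-.036 -.0066 0 0 0 0 1;-.036 -.0066 0 0 0 0 1;0 0 0 0 0 0 1'
python3 go.py .649 .212 .10
```

```text
time: 1.57
tool_pos: [0.4204, -0.2408, 0.2312]
tool_rot: [0.0, -0.602, 0.799, -0.0]
contact_force: [0.6, -0.2, 0.5]
gripper_width: 0.0
time: 2.4
tool_pos: [0.5687, 0.057, 0.231]
tool_rot: [0.001, -0.604, 0.797, 0.001]
contact_force: [-1.0, 0.0, 0.1]
gripper_width: -0.003
tcp [0.5687 0.057  0.231 ] tool d [-0.1706 -0.0355  0.1314] t 2.4 F [-1.   0.   0.1] w -0.003 j [-0.03 -0.07  1.74  0.    1.48  1.81]
[[-0.27  -0.963  0.   ]
 [-0.963  0.27   0.002]
 [-0.002  0.    -1.   ]]
```

```bash
python3 -m inch '-.034 -.007 0 0 0 0 1;-.034 -.007 0 0 0 0 1;-.034 -.007 0 0 0 0 1;-.034 -.007 0.01 0 0 0 1;-.034 -.007 0.02 0 0 0 1;0 0 0.035 0 0 0.008 1;0 0 0.035 0 0 0 1;0 0 0.025 0 0 0 1;0 0 0 0 0 0 1'
python3 go.py .649 .212 .063
python3 - <<'E'
from h import *
ci=camera_info("wrist");w=grab_frame("wrist");print(ci["origin"],ci["rotation"])
cv2.imwrite("pics/c_w.png",w); cv2.imwrite("pics/c_s.png",cv2.resize(grab_frame("side")[170:320,140:310],None,fx=4,fy=4))
E
```

```text
time: 3.15
tool_pos: [0.6433, 0.2044, 0.0978]
tool_rot: [-0.006, -0.598, 0.801, 0.003]
contact_force: [-1.0, -0.6, -1.4]
gripper_width: 0.0
tcp [0.6433 0.2044 0.0978] tool d [-0.0091 -0.0037  0.0347] t 3.15 F [-1.  -0.6 -1.4] w 0.0 j [ 0.2   0.28  1.58 -0.    1.29  2.06]
[[-0.284 -0.959 -0.013]
 [-0.959  0.284 -0.003]
 [ 0.007  0.012 -1.   ]]
[0.7150911  0.18365807 0.23924632] [-0.09249619 -0.59120592  0.79237985  0.11855033]
```

View pics/c_w.png

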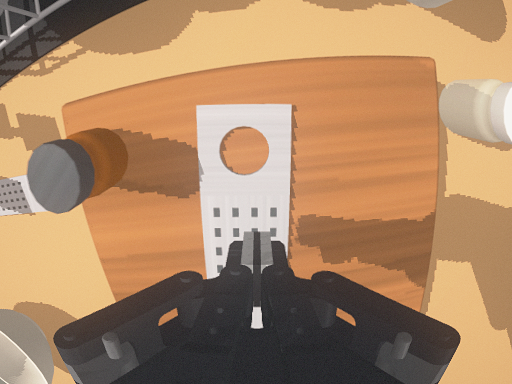

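View pics/c_s.png

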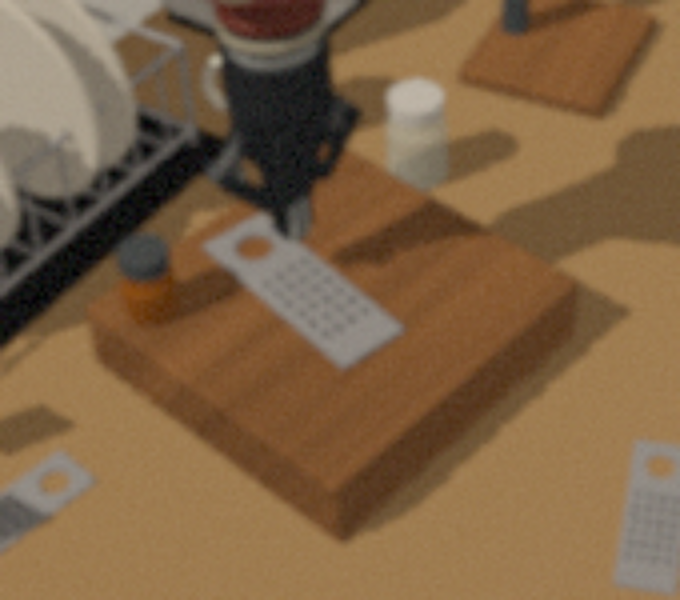

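The wrist view shows the grater aligned under the closed fingers, with its hole at (244,150) and its far corners at (197,104) and (291,103).

```bash
python3 - <<'E'
from h import *
ci=camera_info("wrist");f=lambda p,z:onz("wrist",p,z,ci).round(4)
print(f((244,150),.063),f((197,104),.063),f((291,103),.063)); print(state()["tool_pos"])
E
python3 -m inch '-.008 -.003 0.01 0 0 0 1;0 0 .012 0 0 0 1;0 0 .008 0 0 0 1;0 0 0 0 0 0 1;0 0 0 0 0 0 1'
python3 go.py .649 .212 .063
```

```text
[0.6937 0.199  0.063 ] [0.7302 0.2184 0.063 ] [0.7137 0.1628 0.063 ]
[0.64756225 0.20509938 0.10533282]
time: 3.67
tool_pos: [0.6532, 0.212, 0.0763]
tool_rot: [-0.0, -0.597, 0.802, 0.0]
contact_force: [-0.1, -0.2, 0.8]
gripper_width: 0.003
tcp [0.6532 0.212  0.0763] tool d [0.0012 0.004  0.0133] t 3.67 F [-0.1 -0.2  0.8] w 0.003 j [ 0.21  0.32  1.57 -0.    1.24  2.07]
[[-0.286 -0.958 -0.001]
 [-0.958  0.286 -0.   ]
 [ 0.     0.001 -1.   ]]
```

```bash
python3 -m inch '0 0 .008 0 0 0 1;0 0 .002 0 0 0 1;0 0 0.001 0 0 0 1;0 0 0 0 0 0 1'
python3 go.py .649 .212 .063;python3 -m inch '0 0 .001 0 0 0 1;0 0 0.001 0 0 0 1;0 0 0 0 0 0 1'
```

```text
time: 4.0
tool_pos: [0.6532, 0.2123, 0.0649]
tool_rot: [-0.0, -0.597, 0.802, 0.0]
contact_force: [-0.1, 0.4, 0.3]
gripper_width: -0.005
tcp [0.6532 0.2123 0.0649] tool d [0.0015 0.0039 0.0019] t 4.0 F [-0.1  0.4  0.3] w -0.005 j [ 0.21  0.34  1.58 -0.    1.23  2.07]
[[-0.286 -0.958 -0.001]
 [-0.958  0.286 -0.   ]
 [ 0.     0.001 -1.   ]]
time: 4.25
tool_pos: [0.6535, 0.2124, 0.0633]
tool_rot: [0.0, -0.597, 0.802, -0.0]
contact_force: [-0.3, 0.4, 0.8]
gripper_width: -0.001
```

```bash
python3 -m inch '0 0 .0005 0 0 0 1;0 0 0 0 0 0 1'
python3 -m inch '0 0 .0005 0 0 0 1;0 0 0 0 0 0 1'
```

```text
time: 4.42
tool_pos: [0.6536, 0.2125, 0.0631]
tool_rot: [0.0, -0.597, 0.802, -0.0]
contact_force: [0.2, -0.7, 0.6]
gripper_width: 0.0
time: 4.58
tool_pos: [0.6537, 0.2125, 0.0631]
tool_rot: [0.0, -0.597, 0.802, -0.0]
contact_force: [-1.8, -0.4, 4.6]
gripper_width: 0.0
```

```bash
python3 -m inch '0 0 .0004 0 0 0 1;0 0 0 0 0 0 1;0 .004 0 0 0 0 1;0 .008 0 0 0 0 1;0 .01 0 0 0 0 1;0 0.008 0 0 0 0 1;0 0.005 0 0 0 0 1;0 0 0 0 0 0 1'
python3 - <<'E'
from h import *
print(state()["tool_pos"])
cv2.imwrite("pics/d_w.png",grab_frame("wrist"))
E
```

```text
time: 5.25
tool_pos: [0.6191, 0.2232, 0.0631]
tool_rot: [0.001, -0.598, 0.802, -0.0]
contact_force: [-0.3, 0.7, 7.1]
gripper_width: -0.002
[0.61914623 0.22323089 0.06306453]
```

View pics/d_w.png

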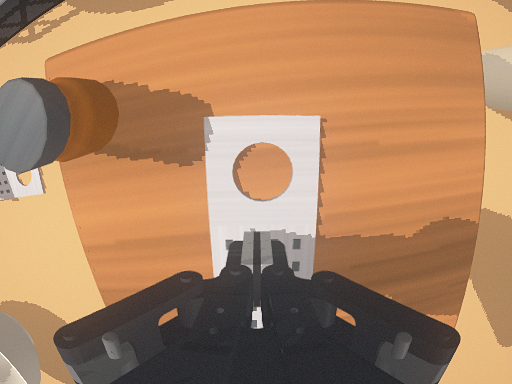

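Run:
```python
from h import *
ci=camera_info("wrist");f=lambda p,z:onz("wrist",p,z,ci).round(4)
print(f((263,171),.063),f((205,116),.063),f((320,116),.063)); print(state()["tool_pos"])
```

```text
[0.6581 0.2078 0.063 ] [0.6921 0.2267 0.063 ] [0.6766 0.1738 0.063 ]
[0.61915141 0.22324669 0.06304803]
```

```bash
python3 -m inch '0 .005 0 0 0 0 1;0 .01 0 0 0 0 1;0 .012 0 0 0 0 1;0 0.012 0 0 0 0 1;0 0.012 0 0 0 0 1;0 0.012 0 0 0 0 1;0 .01 0 0 0 0 1;0 0.005 0 0 0 0 1;0 0 0 0 0 0 1'
python3 - <<'E'
from h import *
print(state()["tool_pos"])
cv2.imwrite("pics/e_w.png",grab_frame("wrist"))
cv2.imwrite("pics/e_s.png",cv2.resize(grab_frame("side")[170:320,140:310],None,fx=4,fy=4))
E
```

```text
time: 6.05
tool_pos: [0.544, 0.2457, 0.0631]
tool_rot: [0.001, -0.598, 0.802, 0.0]
contact_force: [-1.4, 0.1, 8.9]
gripper_width: 0.001
[0.54398076 0.24570337 0.06305914]
```

View pics/e_w.png

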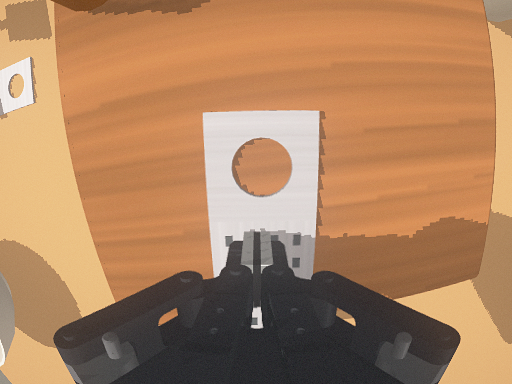

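View pics/e_s.png

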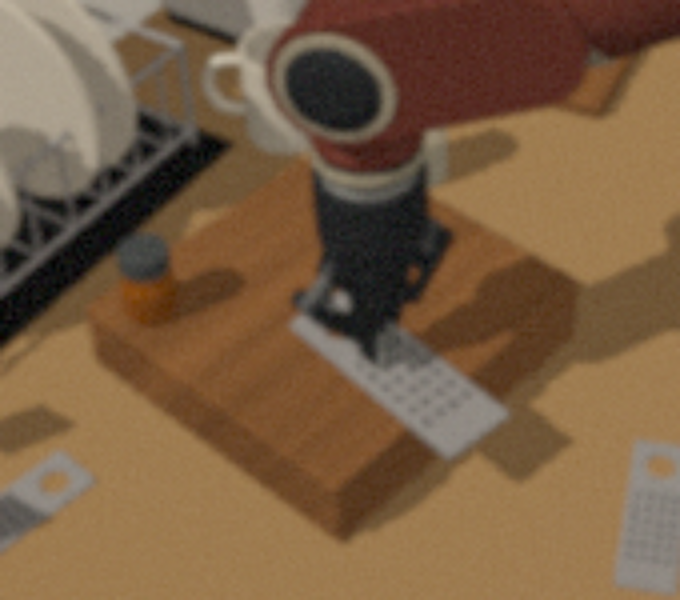

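```bash
cat > bl.py <<'E'
from h import *
bc=np.array([.610,.2077]);a=np.radians(-9.1);bx=np.array([np.cos(a),np.sin(a)]);by=np.array([-bx[1],bx[0]])
def inb(p): d=np.array(p)[:2]-bc; return np.array([d@bx,d@by]).round(4)
E
python3 - <<'E'
from bl import *
ci=camera_info("wrist");f=lambda p,z:onz("wrist",p,z,ci)
h=f((262,167),.063);A=f((203,111),.063);B=f((319,111),.063);print(h.round(4),A.round(4),B.round(4))
e=A-B;yaw=np.arctan2(-e[0],e[1]);print("yaw",np.degrees(yaw))
x=np.array([np.cos(yaw),np.sin(yaw)]);print("end",(h[:2]-.142*x).round(4),inb(h[:2]-.142*x), (( A+B)[:2]/2-.17*x).round(4))
for p in [(447,457),(508,410)]:
    q=onz("side",(140+(p[0]+.5)/4-.5,170+(p[1]+.5)/4-.5),.063);print(q.round(4),inb(q))
E
```

```text
[0.585  0.2302 0.063 ] [0.6196 0.2493 0.063 ] [0.6039 0.1961 0.063 ]
yaw -16.443505963545185
end [0.4488 0.2704] [-0.169   0.0364] [0.4487 0.2708]
[0.4569 0.2963 0.063 ] [-0.1652  0.0633]
[0.4429 0.2401 0.063 ] [-0.1701  0.0056]
```

```bash
python3 -m inch '0 .004 0 0 0 0 1;0 .006 0 0 0 0 1;0 0.002 0 0 0 0 1;0 0 0 0 0 0 1;0 0 -.001 0 0 0 1;0 0 -.005 0 0 0 1;0 0 -.03 0 0 0 1;0 0 -.03 0 0 0 1;0 0 -0.02 0 0 0 1;0 0 0 0 0 0 0'
python3 - <<'E'
from bl import *
ci=camera_info("wrist");print(state()["tool_pos"])
cv2.imwrite("pics/f_w.png",grab_frame("wrist"))
E
```

```text
time: 6.98
tool_pos: [0.5354, 0.2492, 0.1529]
tool_rot: [0.003, -0.598, 0.802, -0.001]
contact_force: [0.7, 0.7, 0.7]
gripper_width: 0.123
[0.53536578 0.24919295 0.15287523]
```

View pics/f_w.png

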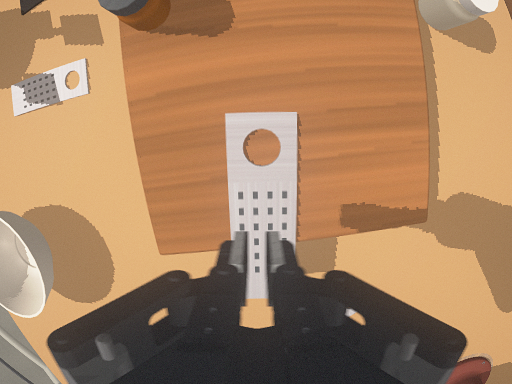

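Run:
```python
from bl import *
ci=camera_info("wrist");f=lambda p,z:onz("wrist",p,z,ci)
h=f((262,147),.063);A=f((226,113.5),.063);B=f((297.5,112),.063);print(h.round(4))
e=A-B;yaw=np.arctan2(-e[0],e[1]);print("yaw",np.degrees(yaw),np.linalg.norm(e))
x=np.array([np.cos(yaw),np.sin(yaw)]);E1=h[:2]-.142*x;E2=(A+B)[:2]/2-.17*x
print(E1,inb(E1),E2,inb(E2)); g=(E1+E2)/2+.018*x;print("grasp",g)
s=state();r=rot(s["tool_rot"]);print(s["tool_pos"],s["time"]);print("d",r.inv().apply(np.r_[g,.10]-s["tool_pos"]).round(4), "toolx yaw",np.degrees(np.arctan2(*r.as_matrix()[[1,0],0])))
```

```text
[0.5732 0.2324 0.063 ]
yaw -15.228858178363653 0.05488067522517489
[0.43621158 0.26971591] [-0.1814  0.0337] [0.43507836 0.26957102] [-0.1825  0.0334]
grasp [0.45301289 0.26491531]
[0.53425954 0.24877927 0.15026906] 7.0333
d [0.0079 0.0826 0.05  ] toolx yaw -106.61112967393048
```

```bash
python3 -m inch '.002 .028 0 0 0 0 0;.002 .028 0 0 0 0 0;.002 .027 0 0 0 0 0;0 0 .025 0 0 0 0;0 0 0.02 0 0 0 0;0 0 0 0 0 0 0;0 0 0 0 0 0 0'
python3 - <<'E'
from bl import *
print(state()["tool_pos"],state()["gripper_width"])
cv2.imwrite("pics/g_w.png",grab_frame("wrist"));cv2.imwrite("pics/g_s.png",cv2.resize(grab_frame("side")[170:320,170:340],None,fx=4,fy=4))
E
```

```text
time: 7.62
tool_pos: [0.4499, 0.2654, 0.1]
tool_rot: [-0.003, -0.598, 0.802, 0.001]
contact_force: [-0.7, 1.0, 1.1]
gripper_width: 1.001
[0.44989042 0.26535659 0.09996822] 1.000801634243262
```

View pics/g_w.png

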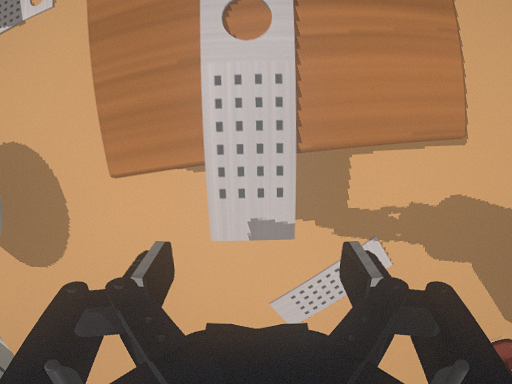

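View pics/g_s.png

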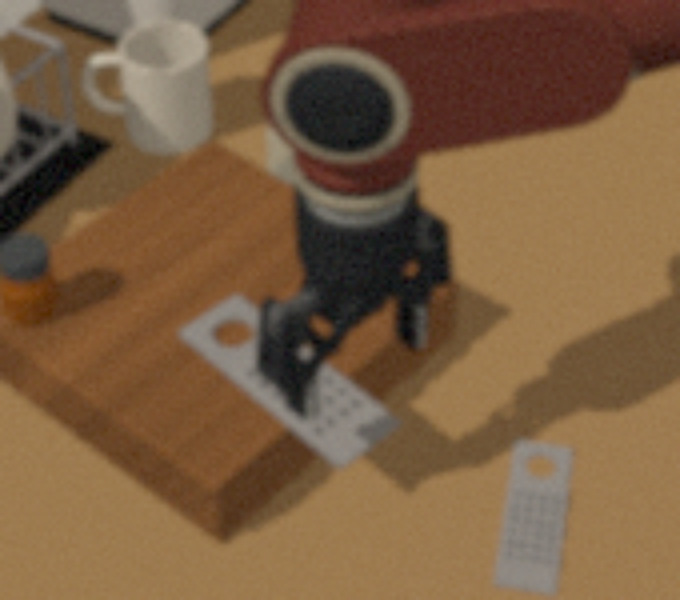

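Run:
```python
from bl import *
ci=camera_info("wrist");f=lambda p,z:onz("wrist",p,z,ci)
A=f((212,240),.063);B=f((296,239.5),.063);h=f((246.5,18),.063)
m=(A+B)/2;print(A,B,np.linalg.norm(A-B),m,inb(m),np.linalg.norm(h-m))
x=(h-m)/np.linalg.norm(h-m);g=m+.018*x;print("yaw",np.degrees(np.arctan2(x[1],x[0])))
s=state();r=rot(s["tool_rot"]);g[2]=.041;print(s["tool_pos"],"d",r.inv().apply(g-s["tool_pos"]).round(4),r.as_matrix().round(3),s["joint_pos"])
print(proj("wrist",s["tool_pos"]+r.apply([0,0,-.019]),ci))
```

```text
[0.44676044 0.29907753 0.063     ] [0.43075548 0.24406229 0.063     ] 0.0572960299211906 [0.43875796 0.27156991 0.063     ] [-0.1792  0.036 ] 0.1438758856384802
yaw -14.938244730101712
[0.45243658 0.26618151 0.10301367] d [-0.0018 -0.0034  0.062 ] [[-0.286 -0.958 -0.   ]
 [-0.958  0.286 -0.   ]
 [ 0.     0.    -1.   ]] [ 3.89903036e-01 -7.04193934e-02  1.95781800e+00  1.23968255e-04
  1.25467837e+00  2.25101796e+00]
[255.45535547 265.78772666]
```

```bash
python3 -m inch '-.0015 -.003 .01 0 0 0 0;0 0 .02 0 0 0 0;0 0 .02 0 0 0 0;0 0 .012 0 0 0 0;0 0 0 0 0 0 0;0 0 0 0 0 0 0'
python3 -m inch '0 0 0 0 0 0 1;0 0 0 0 0 0 1;0 0 0 0 0 0 1;0 0 0 0 0 0 1;0 0 0 0 0 0 1;0 0 0 0 0 0 1'
python3 - <<'E'
from bl import *
print(state()["tool_pos"],state()["gripper_width"])
cv2.imwrite("pics/h_w.png",grab_frame("wrist"))
E
```

```text
time: 8.22
tool_pos: [0.4557, 0.2666, 0.0405]
tool_rot: [-0.001, -0.597, 0.802, 0.0]
contact_force: [0.1, -1.2, 0.3]
gripper_width: 1.001
time: 8.72
tool_pos: [0.4569, 0.2672, 0.0422]
tool_rot: [0.001, -0.597, 0.802, -0.0]
contact_force: [1.4, -0.1, 4.3]
gripper_width: 0.631
[0.45685401 0.26722452 0.0421897 ] 0.6306372620121753
```

View pics/h_w.png

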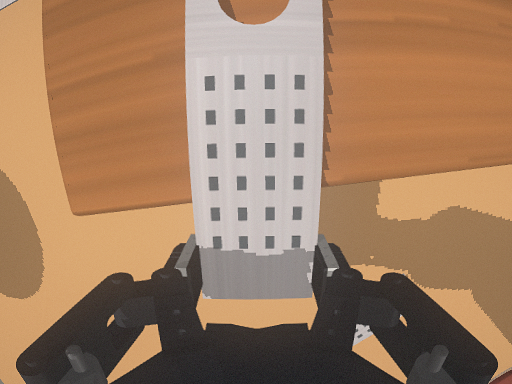

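```bash
python3 -m inch '0 0 -.003 0 0 0 1;0 0 -.006 0 0 0 1;0 0 -.01 0 0 0 1;0 0 -.015 0 0 0 1;0 0 -.02 0 0 0 1;0 0 -.02 0 0 0 1;0 0 -.02 0 0 0 1;0 0 -.01 0 0 0 1;0 0 0 0 0 0 1;0 0 0 0 0 0 1'
python3 - <<'E'
from bl import *
print(state()["tool_pos"],state()["gripper_width"])
cv2.imwrite("pics/i_w.png",grab_frame("wrist"));cv2.imwrite("pics/i_s.png",cv2.resize(grab_frame("side")[150:300,170:340],None,fx=4,fy=4))
E
```

```text
time: 9.6
tool_pos: [0.4557, 0.2668, 0.145]
tool_rot: [0.0, -0.597, 0.802, -0.0]
contact_force: [-0.2, -0.6, -1.9]
gripper_width: 0.63
[0.45570124 0.266764   0.14502187] 0.6297541034843387
```

View pics/i_w.png

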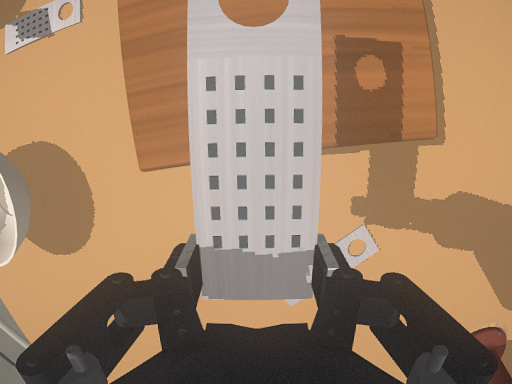

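View pics/i_s.png

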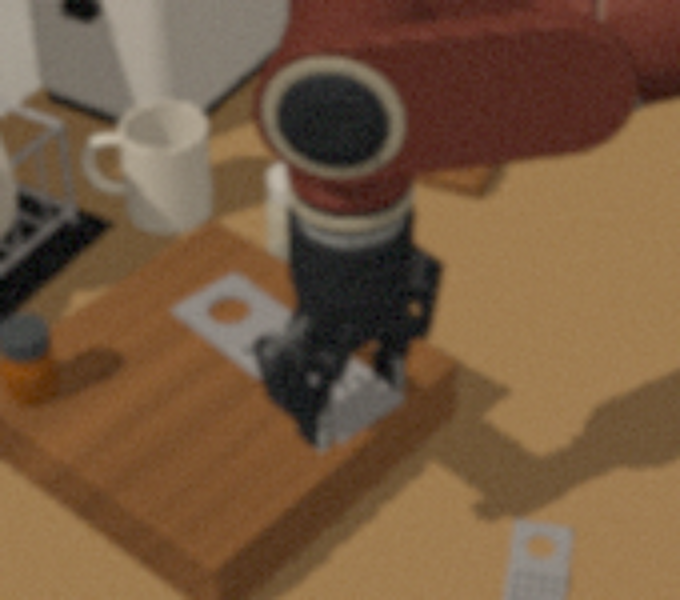

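Run:
```python
from bl import *
ci=camera_info("wrist");s=state();r=rot(s["tool_rot"]);p=s["tool_pos"]
def tl(uv,zt):
    o,v=ray("wrist",uv,ci);o=r.inv().apply(o-p);v=r.inv().apply(v);return (o+v*(zt-o[2])/v[2]).round(4)
for uv in [(254,26),(203,299),(312,299),(188,0),(321,0),(219,2),(288,2)]: print(uv,tl(uv,-.0208))
print(tl((256,192),-.02),r.inv().apply(ci["origin"]-p))
```

```text
(254, 26) [-0.0005 -0.1069 -0.0208]
(203, 299) [-0.0267  0.0194 -0.0208]
(312, 299) [ 0.0286  0.0195 -0.0208]
(188, 0) [-0.0279 -0.1202 -0.0208]
(321, 0) [ 0.0271 -0.12   -0.0208]
(219, 2) [-0.0148 -0.1182 -0.0208]
(288, 2) [ 0.0133 -0.118  -0.0208]
[ 0.0002 -0.037  -0.02  ] [ 0.0005005  -0.07299274 -0.14233941]
```

```bash
python3 -m inch '0 0 -.02 0 0 -.07 1;0 0 -.02 0 0 -.07 1;0 0 -.02 0 0 -.07 1;0 0 -.015 0 0 -.07 1;0 0 0 0 0 -.07 1;0 0 0 0 0 -.07 1;0 0 0 0 0 0 1'
cat > tgt.py <<'E'
from h import *
import sys
psi=np.radians(7.6);a=np.array([np.cos(psi),np.sin(psi),0]);zz=np.array([0,0,1.])
root=np.array([.683,-.2078,.195]);u=(-a+zz)/np.sqrt(2);tip=root+.09*u
def RT(p):
    p=np.radians(p);Z=np.sin(p)*a-np.cos(p)*zz;Y=-np.cos(p)*a-np.sin(p)*zz;X=np.cross(Y,Z)
    return R.from_matrix(np.c_[X,Y,Z])
hole_t=np.array([-.0005,-.122,-.0195])
def report(hole,p):
    s=state();r=rot(s["tool_rot"]);W=RT(p);t=hole-W.apply(hole_t)
    print("t",round(s["time"],2),"tcp",s["tool_pos"].round(4),"F",s["contact_force"].round(1),"w",round(s["gripper_width"],3),"j",s["joint_pos"].round(2))
    hn=s["tool_pos"]+r.apply(hole_t);d=hn-root;print("hole now",hn.round(4),"along",(d@u).round(4),"lat",(d@np.cross(zz,a)).round(4),"perp-up",(d@(a+zz)/2**.5).round(4))
    print("tcp target",t.round(4),"tool shift",r.inv().apply(t-s["tool_pos"]).round(4),"turn",(r.inv()*W).as_rotvec().round(3))
E
python3 -c "
from tgt import *
report(root+.13*u,0);report(root+.13*u,45)"; python3 go.py .45 -.235 .215
```

```text
time: 10.28
tool_pos: [0.4551, 0.2665, 0.2184]
tool_rot: [0.001, 0.752, -0.659, -0.001]
contact_force: [0.6, -0.3, -1.7]
gripper_width: 0.632
t 10.28 tcp [0.4551 0.2665 0.2184] F [ 0.6 -0.3 -1.7] w 0.632 j [ 0.39 -0.17  1.85 -0.    1.47  1.83]
hole now [0.5761 0.2829 0.2375] along 0.0591 lat 0.5006 perp-up 0.001
tcp target [ 0.471  -0.2366  0.2674] tool shift [ 0.5009  0.05   -0.0486] turn [ 0.003 -0.001 -0.002]
t 10.28 tcp [0.4551 0.2665 0.2184] F [ 0.6 -0.3 -1.7] w 0.632 j [ 0.39 -0.17  1.85 -0.    1.47  1.83]
hole now [0.5761 0.2829 0.2375] along 0.0591 lat 0.5006 perp-up 0.001
tcp target [ 0.5201 -0.23    0.1869] tool shift [5.007e-01 3.000e-04 3.180e-02] turn [ 0.788 -0.001 -0.001]
tcp [0.4551 0.2665 0.2184] tool d [0.4965 0.0705 0.0039] t 10.28 F [ 0.6 -0.3 -1.7] w 0.632 j [ 0.39 -0.17  1.85 -0.    1.47  1.83]
[[ 0.131 -0.991 -0.002]
 [-0.991 -0.131 -0.001]
 [ 0.001  0.003 -1.   ]]
```

```bash
python3 -m inch '.015 .008 0 0 0 0 1;.03 .008 0 0 0 0 1;.03 .008 0 0 0 0 1;.03 .008 0 0 0 0 1;.03 .008 0 0 0 0 1;.03 .008 0 0 0 0 1;.03 .008 0 0 0 0 1;.03 .008 0 0 0 0 1;.03 .008 0 0 0 0 1;.03 .008 0 0 0 0 1'
python3 -m inch '.03 0 0 0 0 0 1;.03 0 0 0 0 0 1;.03 0 0 0 0 0 1;.03 0 0 0 0 0 1;.03 0 0 0 0 0 1;.03 0 0 0 0 0 1;.02 0 0 0 0 0 1;.01 0 0 0 0 0 1;0 0 0 0 0 0 1;0 0 0 0 0 0 1'
python3 -c "
from tgt import *
report(root+.13*u,45)"
```

```text
time: 11.12
tool_pos: [0.4122, -0.0274, 0.2184]
tool_rot: [0.001, 0.751, -0.66, -0.001]
contact_force: [0.7, -0.3, -1.2]
gripper_width: 0.629
time: 11.95
tool_pos: [0.4401, -0.2338, 0.2188]
tool_rot: [-0.0, 0.751, -0.66, -0.001]
contact_force: [0.5, 0.0, -0.4]
gripper_width: 0.625
t 11.95 tcp [ 0.4401 -0.2338  0.2188] F [ 0.5  0.  -0.4] w 0.625 j [-0.64 -0.25  1.91  0.    1.48  0.8 ]
hole now [ 0.561  -0.2177  0.2381] along 0.1169 lat 0.0063 perp-up -0.0559
tcp target [ 0.5201 -0.23    0.1869] tool shift [ 0.0066 -0.0799  0.0318] turn [ 0.787  0.    -0.005]
```

```bash
python3 -m inch '0 0 0 .0984 0 0 1;0 0 0 .0984 0 0 1;0 0 0 .0984 0 0 1;0 0 0 .0984 0 0 1;0 0 0 .0984 0 0 1;0 0 0 .0984 0 0 1;0 0 0 .0984 0 0 1;0 0 0 .0984 0 0 1;0 0 0 0 0 0 1'
python3 -c "
from tgt import *
report(root+.13*u,45)
cv2.imwrite('pics/j_w.png',grab_frame('wrist'));cv2.imwrite('pics/j_s.png',grab_frame('side'))
cv2.imwrite('pics/j_t.png',grab_frame('top'))"
```

```text
time: 12.7
tool_pos: [0.4385, -0.2322, 0.2156]
tool_rot: [-0.289, 0.693, -0.611, 0.251]
contact_force: [-0.4, 0.2, -2.4]
gripper_width: 0.625
t 12.7 tcp [ 0.4385 -0.2322  0.2156] F [-0.4  0.2 -2.4] w 0.625 j [-1.03 -0.61  2.31  0.77  1.19  0.21]
hole now [ 0.5103 -0.2229  0.3157] along 0.2078 lat 0.0079 perp-up -0.0371
tcp target [ 0.5201 -0.23    0.1869] tool shift [ 0.0085 -0.0371  0.0777] turn [-0.     0.001 -0.006]
```

View pics/j_w.png

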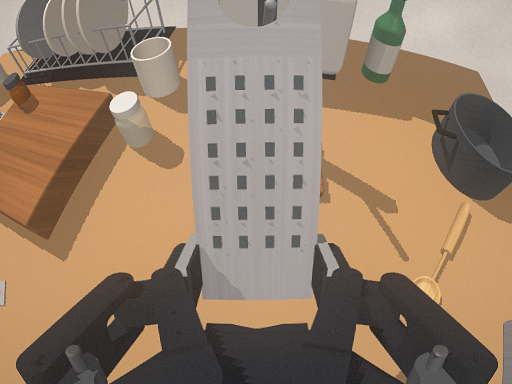

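View pics/j_s.png

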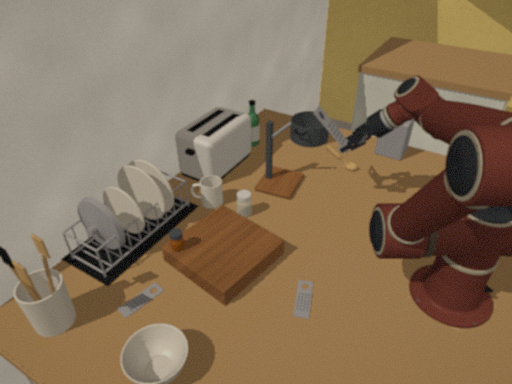

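View pics/j_t.png

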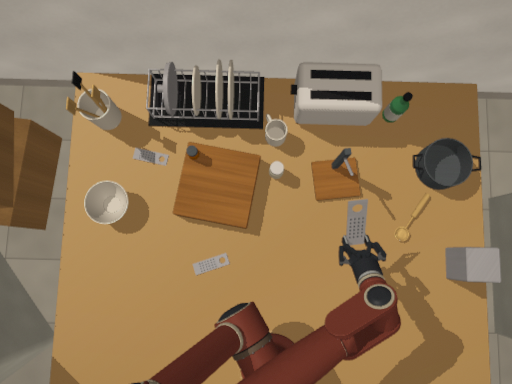

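The wrist view shows the plate unchanged in the grip, and the peg's end is already visible through the hole at (269,8). I'll go to the pre-thread pose.

```bash
python3 -m inch '.002 -.009 .01 0 0 0 1;.002 -.01 .02 0 0 0 1;.002 -.01 .02 0 0 0 1;.002 -.008 .02 0 0 0 1;0 0 .007 0 0 0 1;0 0 0 0 0 -.006 1;0 0 0 0 0 0 1;0 0 0 0 0 0 1'
python3 -c "
from tgt import *
report(root+.13*u,45)
cv2.imwrite('pics/k_w.png',grab_frame('wrist'));cv2.imwrite('pics/k_s.png',cv2.resize(grab_frame('side')[90:210,240:390],None,fx=5,fy=5,interpolation=2))
cv2.imwrite('pics/k_t.png',cv2.resize(grab_frame('top')[130:250,300:420],None,fx=5,fy=5,interpolation=2))"
```

```text
time: 13.52
tool_pos: [0.5216, -0.2319, 0.1925]
tool_rot: [-0.287, 0.696, -0.607, 0.254]
contact_force: [-0.1, -0.5, -0.4]
gripper_width: 0.632
t 13.52 tcp [ 0.5216 -0.2319  0.1925] F [-0.1 -0.5 -0.4] w 0.632 j [-0.85 -0.38  2.2   0.79  0.98  0.24]
hole now [ 0.5931 -0.2212  0.2927] along 0.1334 lat -0.0014 perp-up 0.0048
tcp target [ 0.5201 -0.23    0.1869] tool shift [-0.0021  0.0048  0.0031] turn [-0.002 -0.002  0.005]
```

View pics/k_w.png

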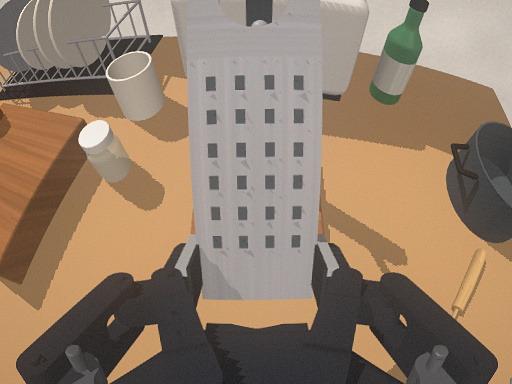

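View pics/k_s.png

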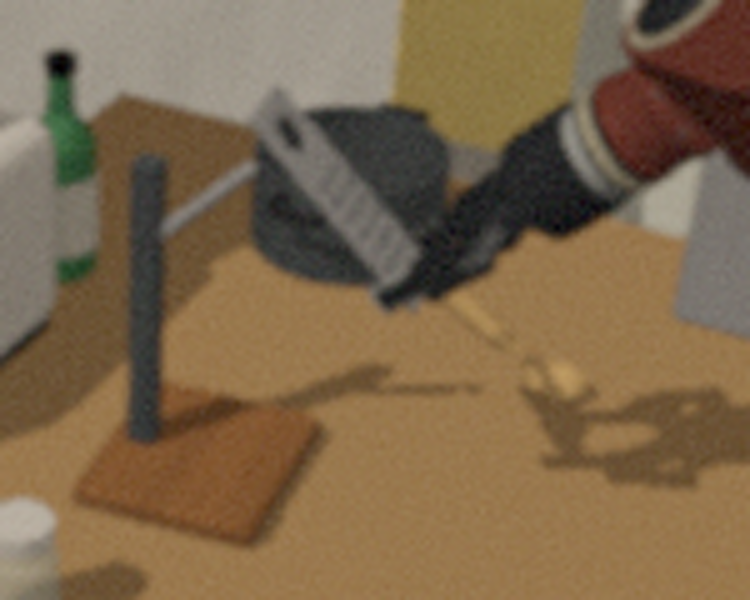

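View pics/k_t.png

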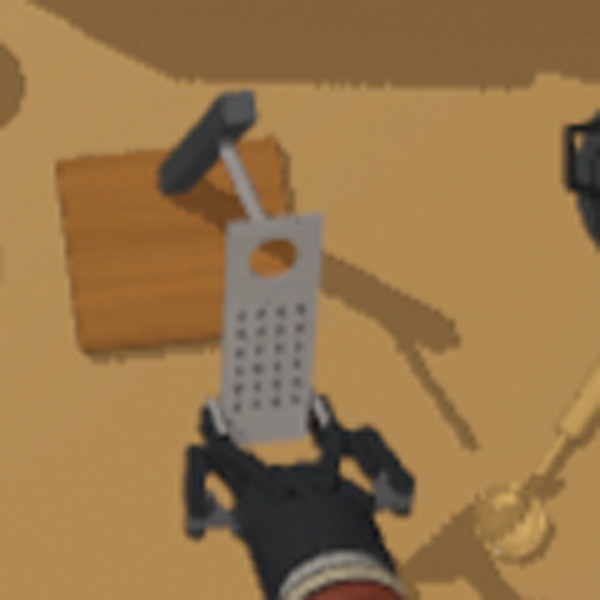

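```bash
python3 -c "
from tgt import *
print('hole tri',tri([ray('top',(300+272.5/5-.5,130+258.5/5-.5)),ray('side',(240+290.5/5-.5,90+131.5/5-.5))]))
report(root+.13*u,45)
print('peg ball centre predicted wrist px',proj('wrist',tip),proj('wrist',root))
# lateral/perp of the observed tip ray at along=.09
o,v=ray('wrist',(260,10));t=((tip+.003*u-o)@u)/(v@u);q=o+v*t-root;print('tip obs lat',q@np.cross(zz,a),'perp',q@(a+zz)/2**.5)
"
python3 - <<'E'
import cv2
w=cv2.imread('pics/k_w.png');cv2.imwrite('pics/k_w2.png',cv2.resize(w[0:60,180:340],None,fx=5,fy=5))
E
```

```text
hole tri (array([ 0.59290632, -0.21591434,  0.29553402]), [np.float64(0.00021879612096815682), np.float64(0.00021879612096829853)])
t 13.67 tcp [ 0.5213 -0.2324  0.1926] F [ 0.1  0.6 -0.7] w 0.628 j [-0.85 -0.38  2.2   0.79  0.98  0.24]
hole now [ 0.5927 -0.2218  0.2928] along 0.1338 lat -0.0019 perp-up 0.0046
tcp target [ 0.5201 -0.23    0.1869] tool shift [-0.0025  0.0046  0.0034] turn [-0.002 -0.003  0.004]
peg ball centre predicted wrist px [250.60541946  28.61338266] [252.31093177  55.64328791]
tip obs lat -0.005104802358750851 perp 0.010388109434944377
```

View pics/k_w2.png

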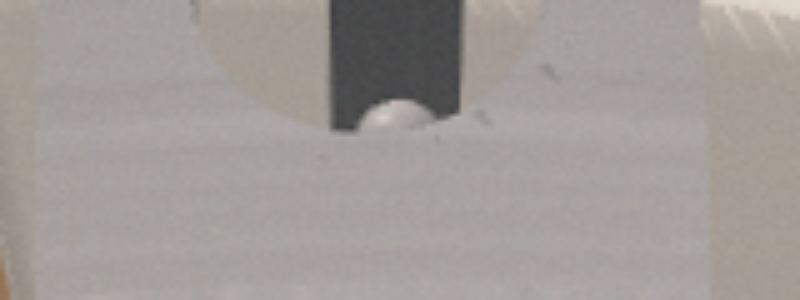

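```bash
sed -i 's/-.2078,.195/-.2118,.195/' tgt.py
python3 -m inch '.0035 .005 0 0 0 0 1;0 0 .006 0 0 0 1;0 0 .01 0 0 0 1;0 0 .01 0 0 0 1;0 0 .01 0 0 0 1;0 0 .01 0 0 0 1;0 0 .01 0 0 0 1;0 0 0 0 0 0 1'
python3 -c "
from tgt import *
report(root+.04*u,45)
cv2.imwrite('pics/l_w.png',cv2.resize(grab_frame('wrist')[0:60,180:340],None,fx=5,fy=5));cv2.imwrite('pics/l_s.png',cv2.resize(grab_frame('side')[90:210,240:390],None,fx=5,fy=5,interpolation=2))
cv2.imwrite('pics/l_t.png',cv2.resize(grab_frame('top')[130:250,300:420],None,fx=5,fy=5,interpolation=2))"
```

```text
time: 14.33
tool_pos: [0.5578, -0.2296, 0.146]
tool_rot: [-0.288, 0.696, -0.608, 0.252]
contact_force: [0.1, 0.5, -0.9]
gripper_width: 0.628
t 14.33 tcp [ 0.5578 -0.2296  0.146 ] F [ 0.1  0.5 -0.9] w 0.628 j [-0.78 -0.23  2.17  0.84  0.86  0.19]
hole now [ 0.6297 -0.2192  0.246 ] along 0.0741 lat -0.0003 perp-up -0.0021
tcp target [ 0.5832 -0.2256  0.1232] tool shift [-0.0005 -0.0021  0.0342] turn [0.001 0.001 0.002]
```

View pics/l_w.png

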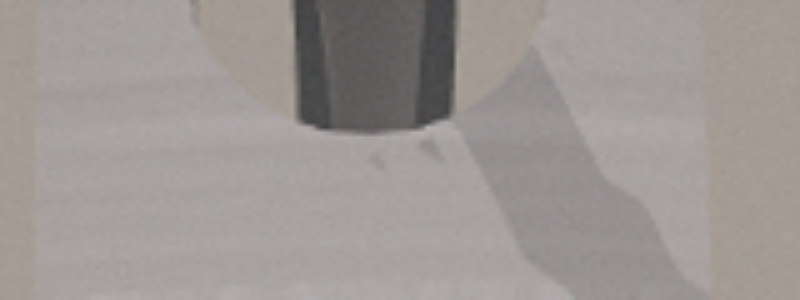

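View pics/l_s.png

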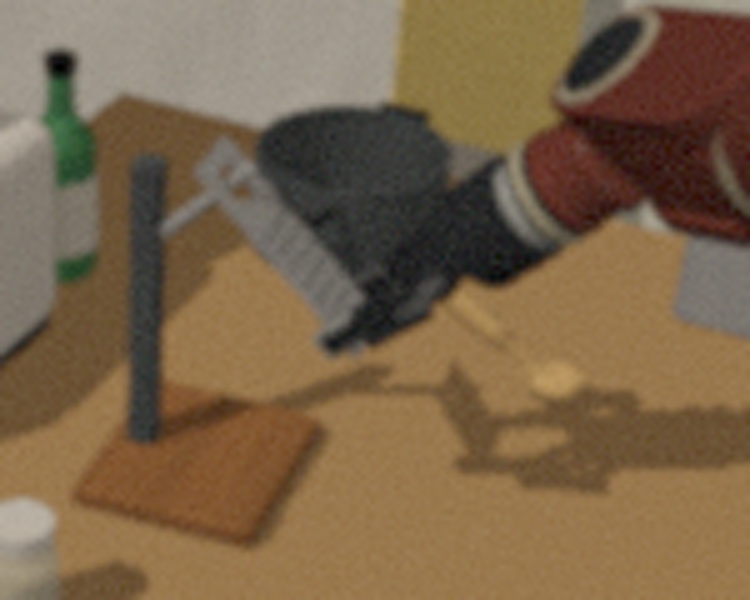

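View pics/l_t.png

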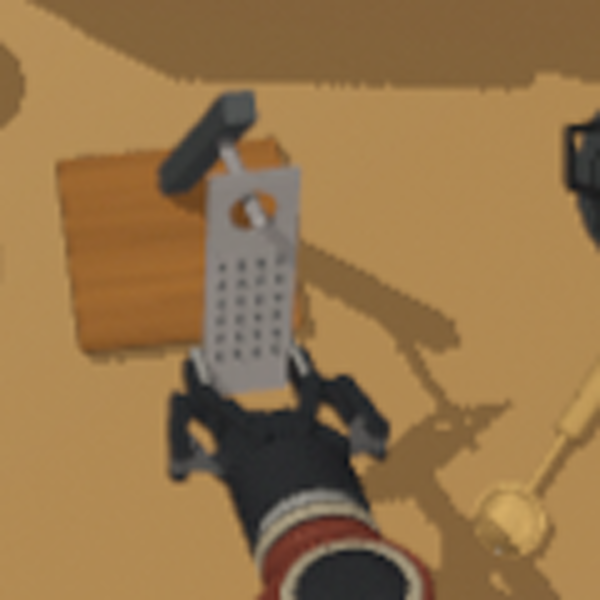

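The peg is through the hole in both fixed views (peg tip in front of the plate). I'll slide the plate further down along the peg.

```bash
python3 -m inch '0 0 .008 0 0 0 1;0 0 .01 0 0 0 1;0 0 .008 0 0 0 1;0 0 .004 0 0 0 1;0 0 0 0 0 0 1;0 0 0 0 0 0 1'
python3 -c "
from tgt import *
report(root+.04*u,45);report(root+.035*u-.003*zz,65)"
```

```text
time: 14.98
tool_pos: [0.5789, -0.2278, 0.1273]
tool_rot: [-0.288, 0.696, -0.607, 0.254]
contact_force: [-1.4, -0.7, -1.6]
gripper_width: 0.633
t 14.98 tcp [ 0.5789 -0.2278  0.1273] F [-1.4 -0.7 -1.6] w 0.633 j [-0.75 -0.15  2.14  0.87  0.8   0.17]
hole now [ 0.6505 -0.2173  0.2275] along 0.0463 lat -0.0011 perp-up -0.0003
tcp target [ 0.5832 -0.2256  0.1232] tool shift [-0.0017 -0.0003  0.0061] turn [-0.002 -0.002  0.004]
t 14.98 tcp [ 0.5789 -0.2278  0.1273] F [-1.4 -0.7 -1.6] w 0.633 j [-0.75 -0.15  2.14  0.87  0.8   0.17]
hole now [ 0.6505 -0.2173  0.2275] along 0.0463 lat -0.0011 perp-up -0.0003
tcp target [ 0.6249 -0.2201  0.0979] tool shift [-0.0017 -0.0121  0.0538] turn [ 0.348 -0.001  0.004]
```

```bash
python3 -m inch '-.001 0 .006 0 0 0 1;0 -.0022 .0106 .087 0 0 1;0 -.0022 .0106 .087 0 0 1;0 -.0022 .0106 .087 0 0 1;0 -.0022 .0106 .087 0 0 1;0 0 0 0 0 0 1;0 0 0 0 0 0 1'
python3 -c "
from tgt import *
report(root+.035*u,75)
cv2.imwrite('pics/n_s.png',cv2.resize(grab_frame('side')[90:210,240:390],None,fx=5,fy=5,interpolation=2))
cv2.imwrite('pics/n_t.png',cv2.resize(grab_frame('top')[130:250,300:420],None,fx=5,fy=5,interpolation=2))"
```

```text
time: 15.57
tool_pos: [0.6207, -0.2209, 0.1026]
tool_rot: [-0.403, 0.636, -0.556, 0.353]
contact_force: [0.9, -1.3, -0.7]
gripper_width: 0.631
t 15.57 tcp [ 0.6207 -0.2209  0.1026] F [ 0.9 -1.3 -0.7] w 0.631 j [-0.77  0.03  2.19  1.57  0.79 -0.49]
hole now [ 0.6546 -0.2157  0.2213] along 0.0388 lat -0.0001 perp-up -0.0017
tcp target [ 0.6459 -0.2173  0.0969] tool shift [-0.0002 -0.0057  0.0255] turn [0.178 0.001 0.002]
```

View pics/n_s.png

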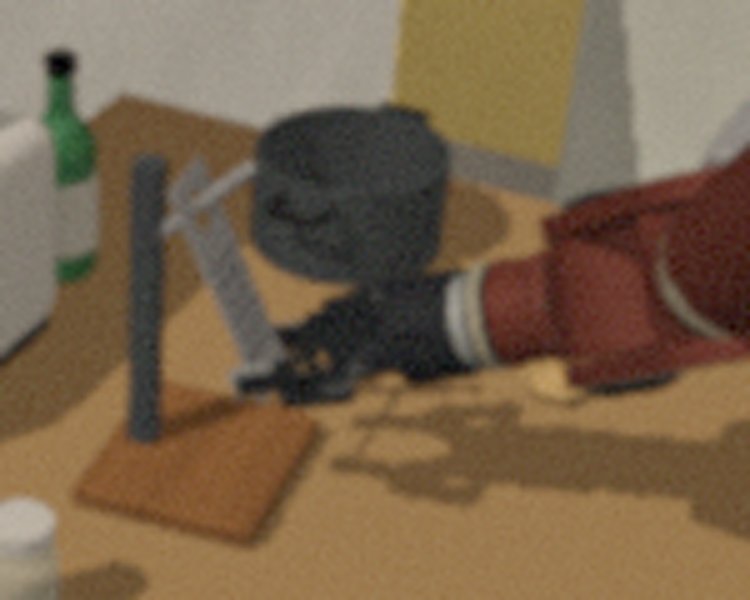

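View pics/n_t.png

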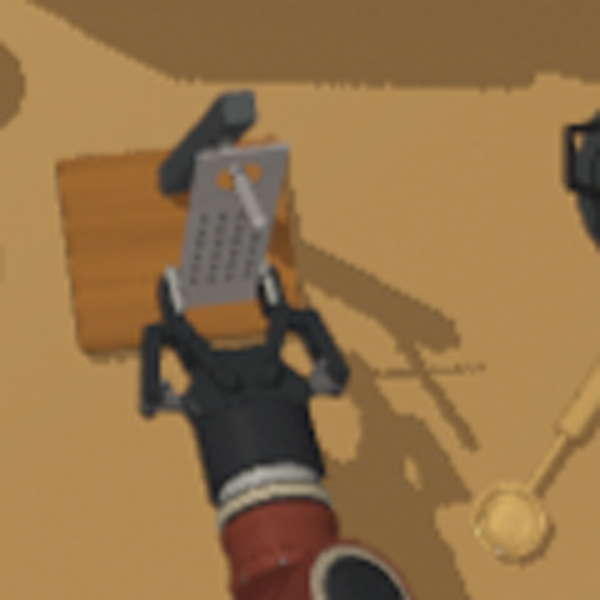

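```bash
python3 -m inch '0 -.0022 .0106 .087 0 0 1;0 -.0022 .0106 .087 0 0 1;0 .0025 .001 0 0 0 1;0 .0025 .001 0 0 0 1;0 0 0 0 0 0 1;0 0 0 0 0 0 1'
python3 -c "
from tgt import *
report(root+.035*u,75)"
```

```text
time: 16.17
tool_pos: [0.6437, -0.2188, 0.0968]
tool_rot: [-0.457, 0.599, -0.521, 0.402]
contact_force: [-0.4, -0.7, -1.3]
gripper_width: 0.625
t 16.17 tcp [ 0.6437 -0.2188  0.0968] F [-0.4 -0.7 -1.3] w 0.625 j [-0.76  0.17  2.16  1.87  0.91 -0.78]
hole now [ 0.6561 -0.2159  0.2197] along 0.0367 lat -0.0005 perp-up -0.0018
tcp target [ 0.6459 -0.2173  0.0969] tool shift [-0.0013 -0.0006  0.0023] turn [-0.     0.     0.006]
```

```bash
python3 -m inch '0 .002 0 0 0 0 1;0 .002 0 0 0 0 1;0 0 0 0 0 0 1;0 0 0 0 0 0 1'
python3 -m inch '0 0 0 0 0 0 .3;0 0 0 0 0 0 .25;0 0 0 0 0 0 .2;0 0 0 0 0 0 .1;0 0 0 0 0 0 0;0 0 0 0 0 0 0;0 0 0 0 0 0 0'
python3 -c "
from tgt import *
report(root+.035*u,75)
cv2.imwrite('pics/o_s.png',cv2.resize(grab_frame('side')[90:210,240:390],None,fx=5,fy=5,interpolation=2))
cv2.imwrite('pics/o_w.png',grab_frame('wrist'))"
```

```text
time: 16.5
tool_pos: [0.6421, -0.2186, 0.0916]
tool_rot: [-0.457, 0.598, -0.521, 0.402]
contact_force: [0.2, 0.7, -1.3]
gripper_width: 0.629
time: 17.08
tool_pos: [0.6422, -0.2186, 0.0914]
tool_rot: [-0.457, 0.598, -0.521, 0.402]
contact_force: [-0.0, -0.3, 0.5]
gripper_width: 0.997
t 17.08 tcp [ 0.6422 -0.2186  0.0914] F [-0.  -0.3  0.5] w 0.997 j [-0.76  0.18  2.16  1.87  0.91 -0.79]
hole now [ 0.6546 -0.2159  0.2143] along 0.0339 lat -0.0003 perp-up -0.0066
tcp target [ 0.6459 -0.2173  0.0969] tool shift [-0.0008 -0.0063  0.0023] turn [-0.     0.     0.004]
```

View pics/o_s.png

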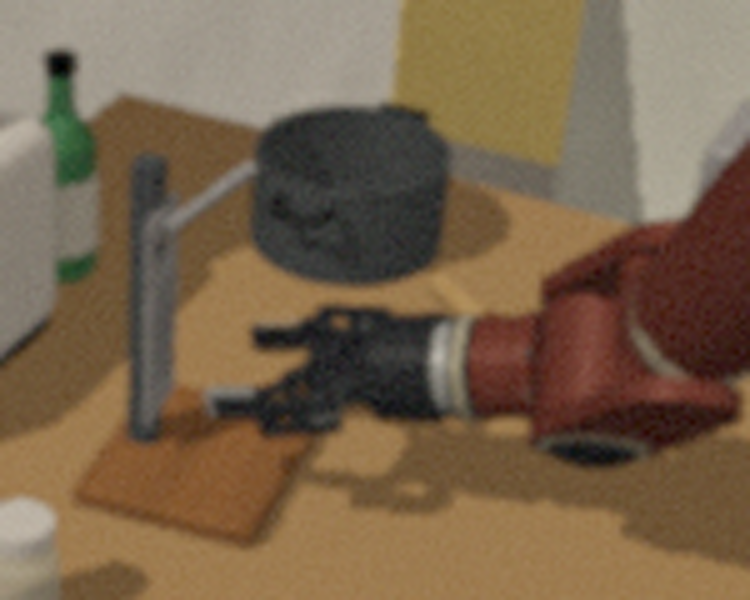

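View pics/o_w.png

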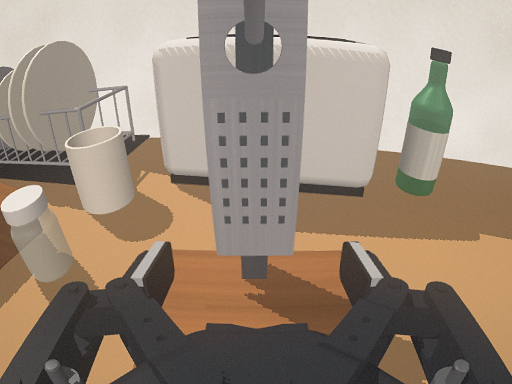

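The grater hangs on the peg, against the post, clear of the fingers. I'll back off along the tool axis and wait.

```bash
python3 -m inch '0 0 -.01 0 0 0 0;0 0 -.02 0 0 0 0;0 0 -.02 0 0 0 0;0 0 -.02 0 0 0 0;0 0 -.02 0 0 0 0;0 0 -.01 0 0 0 0;0 0 0 0 0 0 0;0 0 0 0 0 0 0;0 0 0 0 0 0 0;0 0 0 0 0 0 0'
python3 -m inch '0 0 0 0 0 0 0;0 0 0 0 0 0 0;0 0 0 0 0 0 0;0 0 0 0 0 0 0;0 0 0 0 0 0 0;0 0 0 0 0 0 0;0 0 0 0 0 0 0;0 0 0 0 0 0 0;0 0 0 0 0 0 0;0 0 0 0 0 0 0'
python3 -c "
from tgt import *
w1=grab_frame('wrist');cv2.imwrite('pics/p_w.png',w1)
s=grab_frame('side');cv2.imwrite('pics/p_s.png',s)
for i in range(6): w2=grab_frame('wrist')
print('frame diff',cv2.absdiff(w1,w2)[:300].max(), cv2.absdiff(w1,w2)[:300].mean(),state()['contact_force'],state()['time'],state()['tool_pos'])"
```

```text
time: 18.02
tool_pos: [0.5469, -0.2313, 0.1172]
tool_rot: [-0.457, 0.598, -0.521, 0.402]
contact_force: [-0.0, 0.7, 0.7]
gripper_width: 1.003
time: 18.85
tool_pos: [0.5464, -0.2314, 0.1173]
tool_rot: [-0.457, 0.598, -0.521, 0.402]
contact_force: [-0.1, -0.1, -0.8]
gripper_width: 1.002
frame diff 72 1.9735546875 [ 0.50545918 -0.23080432  0.15925143] 19.25 [ 0.54640293 -0.23140955  0.11722788]
```

View pics/p_w.png

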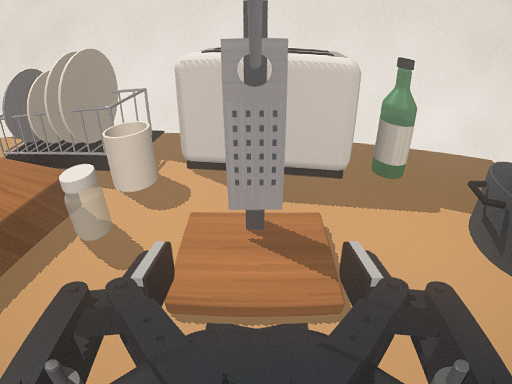

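View pics/p_s.png

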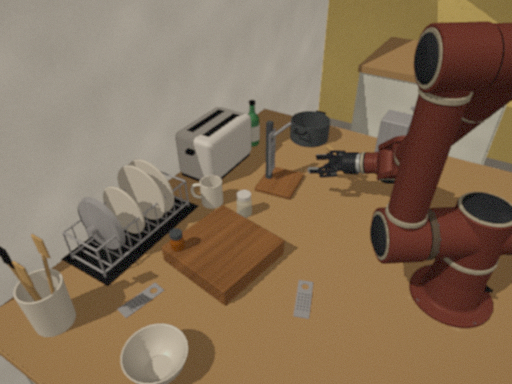

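```bash
python3 -m inch '0 0 0 0 0 0 0;0 0 0 0 0 0 0;0 0 0 0 0 0 0;0 0 0 0 0 0 0;0 0 0 0 0 0 0;0 0 0 0 0 0 0;0 0 0 0 0 0 0;0 0 0 0 0 0 0;0 0 0 0 0 0 0;0 0 0 0 0 0 0'
python3 -c "
from tgt import *
a0=cv2.imread('pics/p_w.png');w1=grab_frame('wrist')
for i in range(4): w2=grab_frame('wrist')
B=lambda i:cv2.GaussianBlur(i,(5,5),0)
for x in (a0,w1):
    d=cv2.absdiff(B(x),B(w2)).max(2); print('plate',d[30:215,215:295].max(),'elsewhere',d[30:150,0:150].max())
    print(cv2.phaseCorrelate(np.float32(cv2.cvtColor(x,6)[30:215,215:295]),np.float32(cv2.cvtColor(w2,6)[30:215,215:295])))
print(state()['time'])"
```

```text
time: 20.08
tool_pos: [0.5464, -0.2314, 0.1173]
tool_rot: [-0.457, 0.598, -0.521, 0.402]
contact_force: [0.6, 0.2, -1.0]
gripper_width: 0.998
plate 10 elsewhere 8
((0.009970136450448308, 0.010463447439093443), 0.9742108104750514)
plate 3 elsewhere 4
((-0.03170565059764385, -0.015517201670746772), 0.9774365530659755)
20.3333
```

The plate is still to within image noise, and the gripper is clear. I'm handing in.

```bash
python3 -c "
from plant import *
print(job_done())"
```

```text
the job is handed in; nothing more can be done
None
```

I slid the grater about 49 mm out over the block's front edge, pinched it across its long sides and lifted it clear. I then threaded it along the peg with the tool tilted 45°, tipped it nearly upright, released it and backed away. The job was handed in at about 20 s of the 64 s allowed; the interface gives no verdict.

**Last checks:**
- **Hanging:** the wrist and side views show the grater on the peg against the post, plain end down.
- **Stillness:** it moved less than 0.05 px between frames.
- **Clearance:** the open gripper is about 95 mm back from where it released the grater, and the contact force reads only noise.
- **Bystanders:** the jars and mug look upright and unmoved by eye; I did not measure them.

**Disagreements:**
- **Peg position:** the camera views disagreed by about 3–5 mm sideways. I corrected this before threading and it went on without contact.
- **Frame difference:** my first stillness check showed a peak of 72 grey levels. A smoothed repeat found the plate differing no more than the background, so I put it down to image noise.

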